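Run a freshly coated sneaker along the drying rail and still it over the dryer

TASK

The white sneaker with the wet protective coat hangs toe-down from its rail trolley inside the blue drip tub. Take the trolley by its orange drop handle, draw the shoe out over the tub's rim and along the rail to the dryer, and take the swing out of it so that it hangs still with its toe centred over the dryer's round grille; let go of the handle and see it hang quite still there for about five seconds before you finish. Touch neither shoe nor hanger, never let it swing wildly, and leave the tub and the other things where they stand.

Things in the scene. Friction and masses are not known exactly. Their poses are not given: they have to be found in the camera images.
- rail: fixed steel drying frame: a level tube 1000 mm long, 655 mm over the bench, on two posts. Origin: on the bench midway between the posts; its y axis runs along the tube (within 0.07 rad of world y), z up. A blue trolley (1.1 kg with its drop handle) rolls on it 380 mm either way from the middle, to end stops, with about 1.5 N friction and 3 N s/m drag; it starts in the middle.
- handle (a point): centre of the trolley's orange upright grip, 22 mm (x) by 36 mm (y, along the rail) by 86 mm high, 298 mm over the bench, rigid with the trolley: moves only along the rail, stays where let go. An 18 mm bar comes down from the trolley 115 mm behind the grip (rail +x) and runs level, 257 mm over the bench, to the grip's foot. Take it from above, fingers closing along the rail.
- shoe: white sneaker 285 mm long, toe-down on a rigid hanger (0.72 kg in all, nominal). Origin: tip of the toe. It swings freely about a pin in the trolley, 530 mm up its z axis, 607 mm over the bench, 205 mm behind the grip (rail +x), only in the rail's upright plane. Acts like a simple pendulum 403 mm long (period 1.27 s; centre of mass 383 mm below the pin); alone it swings on for a minute or more.
- tub: loose open blue drip tub (1.2 kg), 170 mm (x) by 130 mm (y, along the rail), walls 5 mm, rim 85 mm over the bench. At rest the toe (rounded, 46 mm radius, 92 mm wide) hangs 8 mm below the rim. As the trolley is drawn away the toe catches on the rim, the shoe lags by about 0.18 rad, then slips over and swings. Origin: centre of the underside.
- grille (a point): centre (red hub) of the round black grille, 128 mm across, in the top of the dryer, a flat grey box 200 by 170 by 55 mm fixed under the rail left or right of the tub, 250 to 330 mm from the middle. This point is on the top face, 55 mm over the bench.
- kit: low wooden tray with polish tins, 200 by 170 mm, 41 mm high, fixed under the rail on the side of the tub away from the dryer. Origin: centre of the underside.
- tin: loose green tin, 68 mm across, 75 mm high. Origin: centre of the underside.
- brush: loose shoe brush lying bristles down, 180 by 55 mm, 58 mm high. Origin: centre of the underside.
- last: loose cast-iron shoe last (2.5 kg), about 170 mm long, 124 mm high. Origin: centre of the underside.
- mate: the other sneaker, loose, sole down, 285 mm long, 111 mm high. Origin: centre of the underside.

How it is judged:
By the outcome, as a careful person would: the job done as asked, in the order asked, and still so for the second after the job is handed in, with the robot touching nothing.
It also fails if it takes over 43 s, if anything falls off the work surface, if the arm or the gripper's body presses on something with over 40 N, if the wrist force passes 120 N, or if a joint passes its speed limit or range.

ROBOT

A 7-joint arm with a two-finger parallel gripper is mounted at the origin on the work surface. World frame = base frame: x ahead of the robot, y to its left, z up, the work surface at z = 0. Lengths are in m, angles in degrees, forces in N, time in s.
With the tool pointing down it reaches from about 0.425 to 0.875 m from the base axis. Payload 9.9 kg.
Tool frame: the origin (TCP) lies between the finger pads; the fingertips stand 17 mm ahead of it and the grasp point (between the pads) lies 2 mm behind it; z points along the fingers, y is the line along which they close (so a half turn about z gives the same grasp; the last joint's range is limited). The gripper opens to 85 mm and grips with 20 to 120 N. Pads are 22 mm wide; open, the fingers measure 114 mm over their backs; the gripper's body (76 mm by 85 mm) begins 54 mm behind the grasp point. The pads swing forward as they close: fully open they stand 13 mm farther back than shut.
Start: joints at [59.313, 32.985, 1.427, 82.34, -0.859, 64.687, -3.237], TCP at [0.295, -0.607, 0.221] pointing down, gripper open.
Joint ranges: [-157.87, 157.87], [-19.46, 123.44], [-87.15, 90], [11.01, 140.99], [-62.26, 242.26], [9.8, 113.94], [-161.44, 161.44]. Speed limits (degrees/s): [127.2, 127.2, 172.46, 172.46, 180, 180, 180].

INTERFACE

Orientations are given as [roll, pitch, yaw] about the fixed x, y, z axes, in that order (R = Rz(yaw) Ry(pitch) Rx(roll)).
In Python, from plant import manip gives the robot as it stands.
- The arm moves only by the tool send_rows, never from a script. Its argument "deltas" is a list of rows, each a list of 7 numbers: the shift along the tool's x, y, z each as a share of 120 mm, from -1 to 1, then the turn, a rotation vector about the tool's x, y, z each as a share of pi rad, from -1 to 1, then the opening, from -1 (shut) to 1 (fully open). In form: [[x, y, z, wx, wy, wz, fingers], ...]. A call has 1 to 12 rows; each row is the pose to reach, as a shift and turn from the pose commanded when the call began, along the tool's axes at that moment, turning the shorter way round; what a row does not reach only later rows make up. A row lasts 1/10 s, in which the tool goes at most 50 mm and 8.59 degrees, less where a joint would pass 70% of its speed; a pose out of reach is approached as far as the arm can. A call with a number of a shift or a turn outside -1 to 1 is refused whole. A call with a gripper value outside its range is refused whole. The fingers move at their own pace and stop on an object; the grip force is fixed at half the most. Time passes only in rows, so rows that repeat a pose let the fingers close. It gives the time, the measured TCP pose, the force, the opening and the grip force at its end, in the units of the state.
- manip.state(): the state, without advancing time (a new reading comes with each control period).
- manip.camera(name): name is "side" or "top"; returns the picture (384x512x3 uint8, red, green, blue); there is no depth.
- manip.camera_info(name): a dict with "camera_matrix" (3x3 intrinsics, pixels), "extrinsics" (4x4, takes a point from camera to world coordinates). Camera axes: x right, y down, z forward; pixel columns grow to the right and rows downward; lengths in m; the calibration is good to about 2 mm. A picture is of the moment at which its call begins. camera_info takes no time and is no camera call.
- manip.finish_job(): hands the job in; it is judged then, once.
Trained networks look in the newest picture that a camera, given by its name, has taken for a name from the list of things; names that differ only in an ending like _2 or _b are one class to them, and where a whole thing is asked for, a point or a joint stands for the part that bears it (a point fixed in the world has none). Each returns a list of dicts, best first, with "p" (0 to 1); they miss things now and then, are a little off and sometimes report something else, mostly with a low value. They report only what shows in the picture. A call takes as long as a camera call.
- manip.boxes_of(camera, target): "position" ([x, y, z] in m, in world coordinates, good to about 4 mm: the middle of the surface that is visible of it).
- manip.pinpoint(camera, target): "position" ([x, y, z] in m, in world coordinates, good to about 4 mm: a listed point, or the origin of a listed thing).
The state is a dict: "clock": time; "joint_positions": joint angles; "qvel": joint speeds; "joint_efforts": joint torques, N m; "tool_pos": TCP position; "tool_rot": TCP orientation; "wrist_force": force on the tool from outside, world axes, zero at the start; "ft_torque": the same for the moment, N m; "gripper_width": finger opening in m; "finger_force": force on a finger pad.
Only numpy, scipy, OpenCV 4.12 (cv2) and the standard library are available. Lean on these libraries where they do the work, as an engineer would, in place of code of your own. Each camera call takes 0.05 s, during which the arm holds its last target. There are 200 camera calls.

## Working session

There is one attempt and no reset: what is moved stays moved. The work goes in short steps, Python scripts to look and compute and a tool call to move; the robot and the scene stay as the last step left them, time stands still between calls to the robot, and variables do not carry over. Pictures are saved under pics/ and viewed, at most 10 in all, crops included, and the job is handed in when it is done.

Besides the shell and the picture viewer there is one more tool, called after "Emit:" as name(argument=value, ...), one argument or row to a line, values as JSON. send_rows: Moves the arm, as the interface text tells. Shift numbers are shares of 120 mm and turn numbers shares of pi rad, none past 1 either way. Its arguments: {"type":"object","properties":{"deltas":{"type":"array","items":{"type":"array","items":{"type":"number","minimum":-1,"maximum":1}}}},"required":["deltas"]}

```bash
mkdir -p pics
python3 - <<'E'
from plant import manip
import cv2,numpy as np
for c in ("side","top"):
    im=manip.camera(c); cv2.imwrite(f"pics/{c}0.png",im[:,:,::-1])
    for t in ("handle","shoe","grille","tub","kit","rail","tin","brush","last","mate"):
        r=manip.pinpoint(c,t)
        print(c,t,[(np.round(d["position"],3).tolist(),round(d["p"],2)) for d in r[:2]])
s=manip.state();print({k:np.round(v,3).tolist() for k,v in s.items()})
E
```

```text
side handle [([0.471, -0.008, 0.297], 0.92)]
side shoe [([0.67, 0.003, 0.077], 0.81)]
side grille [([0.682, -0.254, 0.053], 0.82)]
side tub [([0.672, -0.002, -0.001], 0.74)]
side kit [([0.663, 0.295, -0.004], 0.93)]
side rail [([0.671, 0.004, -0.002], 0.92), ([0.467, 0.1, 0.001], 0.69)]
side tin [([0.469, 0.098, 0.001], 0.77)]
side brush [([0.428, -0.125, 0.001], 0.63)]
side last [([0.434, -0.365, -0.002], 0.69)]
side mate [([0.402, 0.331, -0.0], 0.63)]
top handle [([0.468, -0.005, 0.296], 0.92)]
top shoe [([0.672, 0.003, 0.072], 0.67)]
top grille [([0.678, -0.256, 0.06], 0.59)]
top tub [([0.679, -0.003, 0.002], 0.98)]
top kit [([0.666, 0.297, 0.002], 0.98)]
top rail [([0.67, 0.0, 0.001], 0.84), ([0.399, 0.332, -0.002], 0.55)]
top tin [([0.468, 0.1, 0.0], 0.52)]
top brush [([0.422, -0.124, 0.002], 0.81)]
top last [([0.433, -0.367, 0.001], 0.79)]
top mate [([0.4, 0.334, -0.001], 0.75)]
{'clock': 1.1, 'joint_positions': [59.314, 32.985, 1.428, 82.339, -0.859, 64.689, -3.236], 'qvel': [0.058, 0.056, 0.002, -0.049, 0.07, 0.038, 0.089], 'joint_efforts': [-0.0, -76.554, 2.249, -28.63, 0.015, 0.003, -0.0], 'tool_pos': [0.295, -0.607, 0.221], 'tool_rot': [-179.997, 0.001, 25.886], 'wrist_force': [-0.067, 0.348, -0.456], 'ft_torque': [0.016, -0.012, 0.01], 'finger_force': 0.0, 'gripper_width': 0.086}
```

View pics/side0.png

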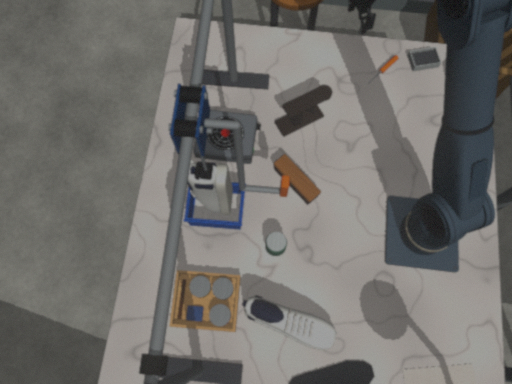

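View pics/top0.png

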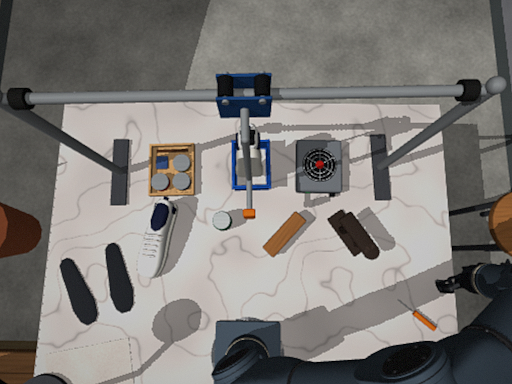

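```bash
cat > h.py <<'E'
from plant import manip
import cv2,numpy as np
def ray(c,uv):
    i=manip.camera_info(c);K=np.array(i["camera_matrix"]);T=np.array(i["extrinsics"])
    d=T[:3,:3]@np.linalg.solve(K,[uv[0],uv[1],1.]);return T[:3,3],d
def onz(c,uv,z):
    o,d=ray(c,uv);return o+d*(z-o[2])/d[2]
E
python3 - <<'E'
from h import *
def blob(c,h0,box,sat):
    im=cv2.imread(f"pics/{c}0.png");hsv=cv2.cvtColor(im,cv2.COLOR_BGR2HSV).astype(int)
    m=((abs((hsv[...,0]-h0+90)%180-90)<7)&(hsv[...,1]>sat)&(hsv[...,2]>90)).astype(np.uint8)
    k=np.zeros_like(m);u0,v0,u1,v1=box;k[v0:v1,u0:u1]=1;m*=k
    v,u=np.nonzero(m);return (u.mean(),v.mean()),len(u)
for c,b in (("side",(205,115,245,150)),("top",(300,145,340,185))):
    p,n=blob(c,0,b,150);print(c,"hub",np.round(p,1),n,onz(c,p,.055).round(4))
for c,b in (("side",(270,165,300,205)),("top",(235,200,265,225))):
    p,n=blob(c,10,b,130);print(c,"handle",np.round(p,1),n,onz(c,p,.298).round(4),onz(c,p,.341).round(4))
for c in("side","top"): print(c,np.round(np.array(manip.camera_info(c)["extrinsics"])[:3,3],3))
E
```

```text
side hub [224.3 132.7] 40 [ 0.6838 -0.2547  0.055 ]
top hub [319.1 164.1] 49 [ 0.6812 -0.255   0.055 ]
side handle [288.5 177.3] 422 [ 0.4578 -0.0303  0.298 ] [ 0.459  -0.0144  0.341 ]
top handle [248.5 213.2] 108 [ 0.468 -0.002  0.298] [ 0.4632 -0.003   0.341 ]
side [0.491 0.402 1.462]
top [ 0.352 -0.026  1.333]
```

Emit:
send_rows(
  deltas=[
    [0,0,-0.4,0,0,0.04,1],
    [0,-0.2,-0.8,0,0,0.09,1],
    [0.2,-0.5,-1,0,0,0.135,1],
    [0.4,-0.8,-1,0,0,0.135,1],
    [0.5,-1,-1,0,0,0.135,1],
  ],
)

```text
clock: 1.6
tool_pos: [0.2976, -0.4704, 0.3427]
tool_rot: [179.9, -0.1, 1.7]
wrist_force: [0.2, 0.2, -0.3]
gripper_width: 0.0853
finger_force: 0.0
```

Emit:
send_rows(
  deltas=[
    [0.2,-0.35,-0.2,0,0,0,1],
    [0.4,-0.7,-0.4,0,0,0,1],
    [0.5,-1,-0.5,0,0,0,1],
  ],
)

```text
clock: 1.9
tool_pos: [0.3541, -0.35, 0.4027]
tool_rot: [179.9, -0.1, 1.6]
wrist_force: [1.8, 0.4, 0.6]
gripper_width: 0.0855
finger_force: 0.0
```

Emit:
send_rows(
  deltas=[
    [0.15,-0.35,0,0,0,0,1],
    [0.3,-0.7,0,0,0,0,1],
    [0.45,-1,0,0,0,0,1],
  ],
)

```text
clock: 2.2
tool_pos: [0.404, -0.2277, 0.4019]
tool_rot: [180.0, -0.1, 1.6]
wrist_force: [-0.0, -0.3, -0.2]
gripper_width: 0.0856
finger_force: 0.0
```

Emit:
send_rows(
  deltas=[
    [0.15,-0.35,0,0,0,0,1],
    [0.3,-0.7,0,0,0,0,1],
    [0.4,-1,0,0,0,0,1],
  ],
)

```text
clock: 2.5
tool_pos: [0.4489, -0.1062, 0.4015]
tool_rot: [-180.0, -0.0, 1.7]
wrist_force: [0.9, -0.8, 1.1]
gripper_width: 0.0849
finger_force: 0.0
```

Emit:
send_rows(
  deltas=[
    [0.08,-0.4,0,0,0,0,1],
    [0.19,-0.75,0,0,0,0,1],
    [0.19,-0.83,0,0,0,0,1],
    [0.19,-0.83,0.3,0,0,0,1],
    [0.19,-0.83,0.6,0,0,0,1],
    [0.19,-0.83,0.8,0,0,0,1],
    [0.19,-0.83,0.8,0,0,0,1],
  ],
)

```text
clock: 3.2
tool_pos: [0.4665, -0.0092, 0.3028]
tool_rot: [180.0, 0.3, 1.6]
wrist_force: [0.5, 0.0, -0.6]
gripper_width: 0.0852
finger_force: 0.0
```

Run:
```python
from h import *
for c in("top","side"):
    im=manip.camera(c);cv2.imwrite(f"pics/{c}1.png",im[:,:,::-1]);print([(np.round(d["position"],3),d["p"]) for d in manip.pinpoint(c,"handle")])
```

```text
[]
[(array([ 0.467, -0.005,  0.295]), 0.58)]
```

View pics/side1.png

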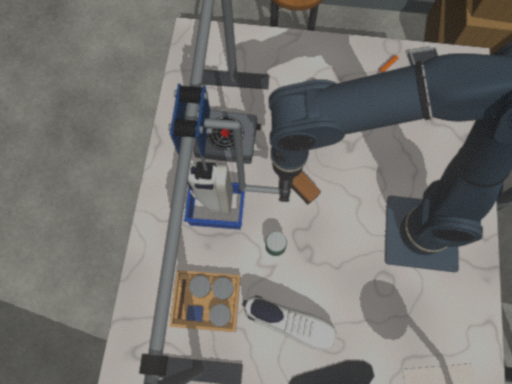

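Emit:
send_rows(
  deltas=[
    [0,0,0,0,0,0,-1],
    [0,0,0,0,0,0,-1],
    [0,0,0,0,0,0,-1],
    [0,0,0,0,0,0,-1],
    [0,0,0,0,0,0,-1],
    [0,0,0,0,0,0,-1],
  ],
)

```text
clock: 4.0
tool_pos: [0.4686, -0.0084, 0.306]
tool_rot: [-180.0, -0.1, 1.6]
wrist_force: [-1.5, -0.2, 5.6]
gripper_width: 0.0344
finger_force: 60.9
```

Run:
```python
from h import *
g=cv2.imread("pics/top0.png",0).astype(float)
P=[]
for u in list(range(40,205,4))+list(range(285,450,4)):
    col=g[75:118,u]; d=np.diff(cv2.GaussianBlur(col[:,None],(1,5),0)[:,0])
    # tube brighter than floor: strongest rise then fall within 9-18 px
    best=max(((d[a]-d[b],a,b) for a in range(3,39) for b in range(a+8,min(a+17,42))),default=None)
    P.append(onz("top",(u,75.5+(best[1]+best[2])/2),.655)[:2])
P=np.array(P);k=np.ones(len(P),bool)
for _ in range(5):
    f=np.polyfit(P[k,1],P[k,0],1);r=P[:,0]-np.polyval(f,P[:,1]);k=abs(r)<2*np.median(abs(r))+1e-4
print(f,"yaw deg",-np.degrees(np.arctan(f[0])),k.sum(),len(k),r[k].std())
```

```text
[-0.07409834  0.65543152] yaw deg 4.23777736847484 60 84 0.006371332118171818
```

Run:
```python
from h import *
for c,a,b in(("top",(18,98),(468,90)),("side",(190,94),(153,365))):
    p,q=onz(c,a,.655),onz(c,b,.655);d=(p-q) if p[1]>q[1] else q-p
    print(c,p.round(3),q.round(3),np.degrees(np.arctan2(-d[0],d[1])),np.linalg.norm(d))
im=cv2.imread("pics/top0.png");cv2.imwrite("pics/c1.png",cv2.resize(im[60:130],(800,109)))
lsd=cv2.createLineSegmentDetector()
for c in("top","side"):
    L=lsd.detect(cv2.imread(f"pics/{c}0.png",0))[0][:,0]
    for l in L:
        if np.hypot(l[0]-l[2],l[1]-l[3])<60: continue
        p,q=onz(c,l[:2],.655),onz(c,l[2:],.655);d=(p-q) if p[1]>q[1] else q-p
        a=np.degrees(np.arctan2(-d[0],d[1]))
        if abs(a)<8 and .6<(p[0]+q[0])/2<.74: print(c,l.round(1),round(a,2),p.round(3),q.round(3))
```

```text
top [0.658 0.463 0.655] [ 0.686 -0.453  0.655] 1.7468259732570688 0.9165951183971802
side [ 0.683 -0.051  0.655] [0.658 0.459 0.655] 2.7340419301000187 0.5109703302658407
top [213.1 101.1  65.6 103.6] 1.67 [0.656 0.065 0.655] [0.647 0.365 0.655]
top [326.9  95.2 459.4  93.5] 1.42 [ 0.671 -0.166  0.655] [ 0.678 -0.435  0.655]
top [214.4  90.6  25.7  93.3] 1.54 [0.679 0.063 0.655] [0.668 0.449 0.655]
top [451.9  96.7 333.1  98.8] 1.75 [ 0.671 -0.419  0.655] [ 0.663 -0.178  0.655]
top [438.1 104.1 323.1 102.9] 0.03 [ 0.654 -0.39   0.655] [ 0.654 -0.158  0.655]
top [ 75.6 100.  213.2  97.6] 1.73 [0.655 0.345 0.655] [0.663 0.065 0.655]
top [286.9  86.3 348.1  85.4] 1.63 [ 0.689 -0.085  0.655] [ 0.693 -0.21   0.655]
top [446.9  86.4 280.6  89.8] 1.92 [ 0.693 -0.411  0.655] [ 0.682 -0.072  0.655]
side [147.5 351.8 169.4 209.2] 1.98 [0.671 0.44  0.655] [0.68  0.191 0.655]
side [175.5 259.4 162.6 352. ] 2.29 [0.652 0.281 0.655] [0.646 0.437 0.655]
side [170.5 324.5 178.5 261.9] 2.75 [0.641 0.392 0.655] [0.646 0.285 0.655]
side [204.7   0.5 192.4  80.7] 1.87 [ 0.689 -0.282  0.655] [ 0.683 -0.082  0.655]
```

Emit:
send_rows(
  deltas=[
    [0,0.03,0,0,0,0,-1],
    [0,0.1,0,0,0,0,-1],
    [0,0.17,0,0,0,0,-1],
    [0,0.24,0,0,0,0,-1],
    [0,0.31,0,0,0,0,-1],
    [0,0.38,0,0,0,0,-1],
    [0,0.45,0,0,0,0,-1],
    [0,0.52,0,0,0,0,-1],
    [0,0.59,0,0,0,0,-1],
    [0,0.65,0,0,0,0,-1],
    [0,0.69,0,0,0,0,-1],
    [0,0.7,0,0,0,0,-1],
  ],
)

```text
clock: 5.2
tool_pos: [0.4713, -0.0928, 0.306]
tool_rot: [-180.0, -0.1, 1.6]
wrist_force: [0.4, 2.2, 5.0]
gripper_width: 0.0349
finger_force: 61.0
```

Run:
```python
from h import *
for i in range(3):
    im=manip.camera("side")
    for d in manip.pinpoint("side","shoe")[:1]: print(manip.state()["clock"],np.round(d["position"],3),round(d["p"],2))
cv2.imwrite("pics/side2.png",im[:,:,::-1])
print([(np.round(d["position"],3),round(d["p"],2)) for d in manip.pinpoint("side","tub")])
```

```text
5.3 [ 0.672 -0.036  0.082] 0.76
5.4 [ 0.676 -0.037  0.081] 0.77
5.5 [ 0.673 -0.036  0.08 ] 0.94
[(array([ 0.672, -0.001, -0.002]), 0.77)]
```

Emit:
send_rows(
  deltas=[
    [0,0.04,0,0,0,0,-1],
    [0,0.12,0,0,0,0,-1],
    [0,0.2,0,0,0,0,-1],
    [0,0.28,0,0,0,0,-1],
    [0,0.36,0,0,0,0,-1],
    [0,0.44,0,0,0,0,-1],
    [0,0.52,0,0,0,0,-1],
    [0,0.6,0,0,0,0,-1],
    [0,0.68,0,0,0,0,-1],
    [0,0.76,0,0,0,0,-1],
    [0,0.84,0,0,0,0,-1],
    [0,0.92,0,0,0,0,-1],
  ],
)

```text
clock: 6.75
tool_pos: [0.4749, -0.2032, 0.306]
tool_rot: [180.0, -0.2, 1.6]
wrist_force: [4.7, 1.7, 4.7]
gripper_width: 0.0347
finger_force: 60.9
```

Emit:
send_rows(
  deltas=[
    [0,0.08,0,0,0,0,-1],
    [0,0.16,0,0,0,0,-1],
    [0,0.24,0,0,0,0,-1],
    [0,0.32,0,0,0,0,-1],
    [0,0.4,0,0,0,0,-1],
    [0,0.46,0,0,0,0,-1],
    [0,0.48,0,0,0,0,-1],
  ],
)

```text
clock: 7.45
tool_pos: [0.4768, -0.2612, 0.3061]
tool_rot: [180.0, -0.2, 1.6]
wrist_force: [5.2, 2.7, 6.8]
gripper_width: 0.0353
finger_force: 61.1
```

```bash
cat > track.py <<'E'
# N frames from side camera; fit toe y (along rail) = c + a cos wt + b sin wt, t=0 at the end
import sys
from h import *
N=int(sys.argv[1]);w=2*np.pi/1.27;t=[];y=[];F=[];tf=[]
for i in range(N):
    tf.append(manip.state()["clock"]);F.append(manip.camera("side"))
    for d in manip.pinpoint("side","shoe")[:1]:
        if d["p"]>.4: t.append(tf[-1]);y.append(d["position"])
s=manip.state();T=s["clock"];t=np.array(t)-T;y=np.array(y)
A=np.c_[np.ones(len(t)),np.cos(w*t),np.sin(w*t)]
th=np.radians(1.65);Y=y[:,1]*np.cos(th)-y[:,0]*np.sin(th)
k=np.ones(len(t),bool)
for _ in range(3):
    c=np.linalg.lstsq(A[k],Y[k],rcond=None)[0];r=Y-A@c;k=abs(r)<max(.012,2*r[k].std())
print("clock",round(T,2),"TCP",np.round(s["tool_pos"],4),"n",k.sum(),"rms",r[k].std().round(4))
print("centre y (rail axis)",c[0].round(4),"theta amp",(np.hypot(*c[1:])/.53).round(4),"theta now",(c[1]/.53).round(4),"thdot now",(c[2]*w/.53).round(4))
print(np.round(y[:,1],3).tolist())
np.savez("last.npz",F=np.array(F),tf=np.array(tf))
E
python3 track.py 12
```

```text
clock 8.65 TCP [ 0.4768 -0.2609  0.3061] n 10 rms 0.0011
centre y (rail axis) -0.2749 theta amp 0.1329 theta now 0.0671 thdot now 0.5679
[0.101, -0.187, -0.188, -0.204, -0.235, -0.272, -0.302, -0.319, -0.326, -0.264, -0.287, -0.253]
```

```bash
cat > plan.py <<'E'
import sys,numpy as np
from scipy.optimize import minimize
th0,thd0,pend=map(float,sys.argv[1:4]);n=12;w=2*np.pi/1.27;L=.403;dly=float(sys.argv[4]) if len(sys.argv)>4 else .03
T=n*.1
# velocity step dv at time tk: thdot jumps by -dv/L
def final(p):
    v=np.diff(np.r_[0,p])/.1;dv=np.diff(np.r_[0,v,0]);tk=np.arange(n+1)*.1+dly;d=T+dly-tk
    th=th0*np.cos(w*(T+dly))+thd0/w*np.sin(w*(T+dly))-(dv/L/w*np.sin(w*d)).sum()
    td=-th0*w*np.sin(w*(T+dly))+thd0*np.cos(w*(T+dly))-(dv/L*np.cos(w*d)).sum()
    return np.array([th,td/w,p[-1]-pend,p[-2]-pend])
def cost(p):
    v=np.diff(np.r_[0,p]);return 1e3*(np.diff(np.r_[0,v,0])**2).sum()
r=minimize(cost,np.zeros(n),constraints={"type":"eq","fun":final},method="SLSQP",options={"maxiter":300})
p=np.round(-r.x/.12,2);print("shares",p.tolist(),"resid",final(-p*.12).round(4),"max step mm",(120*abs(np.diff(np.r_[0,p])).max()).round(1))
E
python3 plan.py .0671 .5679 0
```

```text
shares [-0.05, -0.14, -0.21, -0.27, -0.28, -0.25, -0.2, -0.13, -0.06, -0.02, -0.0, -0.0] resid [ 0.0001 -0.0009  0.      0.    ] max step mm 10.8
```

Emit:
send_rows(
  deltas=[
    [0,-0.05,0,0,0,0,-1],
    [0,-0.14,0,0,0,0,-1],
    [0,-0.21,0,0,0,0,-1],
    [0,-0.27,0,0,0,0,-1],
    [0,-0.28,0,0,0,0,-1],
    [0,-0.25,0,0,0,0,-1],
    [0,-0.2,0,0,0,0,-1],
    [0,-0.13,0,0,0,0,-1],
    [0,-0.06,0,0,0,0,-1],
    [0,-0.02,0,0,0,0,-1],
    [0,0,0,0,0,0,-1],
    [0,0,0,0,0,0,-1],
  ],
)

```text
clock: 9.85
tool_pos: [0.4768, -0.2614, 0.3061]
tool_rot: [179.9, -0.2, 1.6]
wrist_force: [6.7, -0.5, 4.6]
gripper_width: 0.035
finger_force: 60.9
```

```bash
python3 track.py 14
python3 - <<'E'
from h import *
z=np.load("last.npz");cv2.imwrite("pics/s3.png",z["F"][-1][60:260,100:360,::-1].repeat(2,0).repeat(2,1))
E
```

```text
clock 11.25 TCP [ 0.4768 -0.2613  0.306 ] n 13 rms 0.0011
centre y (rail axis) -0.275 theta amp 0.0216 theta now -0.02 thdot now 0.0396
[-0.267, -0.267, -0.262, -0.258, -0.256, -0.127, -0.244, -0.244, -0.246, -0.25, -0.253, -0.261, -0.266, -0.267]
```

View pics/s3.png

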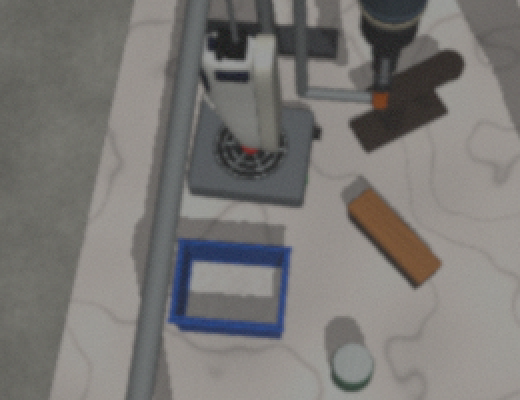

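```bash
python3 plan.py -.02 .0396 0 0.03;  for d in 0 .03 .06 .1; do python3 - $d <<'E'
import sys,numpy as np
w=2*np.pi/1.27;L=.403;dly=float(sys.argv[1]);n=12
p=-.12*np.array([-.05,-.14,-.21,-.27,-.28,-.25,-.2,-.13,-.06,-.02,0,0]);v=np.diff(np.r_[0,p])/.1;dv=np.diff(np.r_[0,v,0]);tk=np.arange(13)*.1+dly
D=2.6;print(dly,.0671*np.cos(w*D)+.5679/w*np.sin(w*D)-(dv/L/w*np.sin(w*(D-tk))).sum(), -.0671*w*np.sin(w*D)+.5679*np.cos(w*D)-(dv/L*np.cos(w*(D-tk))).sum())
E
done
```

```text
shares [0.01, 0.02, 0.02, 0.02, 0.0, -0.01, -0.03, -0.03, -0.02, -0.01, -0.0, -0.0] resid [-0.0014 -0.0005  0.      0.    ] max step mm 2.4
0.0 -0.012716160466994197 0.07264918579393448
0.03 -0.00034349621404104747 -0.004057857990451608
0.06 0.014185911028784859 -0.07086963382847983
0.1 0.03635523129862548 -0.14205562852394987
```

```bash
sed -i 's/,2);print/,3);print/' plan.py; python3 plan.py -.02 .0396 0 0.01
```

```text
shares [0.011, 0.023, 0.027, 0.022, 0.008, -0.009, -0.022, -0.028, -0.023, -0.011, -0.0, -0.0] resid [-0.0001  0.      0.      0.    ] max step mm 2.0
```

Emit:
send_rows(
  deltas=[
    [0,0.011,0,0,0,0,-1],
    [0,0.023,0,0,0,0,-1],
    [0,0.027,0,0,0,0,-1],
    [0,0.022,0,0,0,0,-1],
    [0,0.008,0,0,0,0,-1],
    [0,-0.009,0,0,0,0,-1],
    [0,-0.022,0,0,0,0,-1],
    [0,-0.028,0,0,0,0,-1],
    [0,-0.023,0,0,0,0,-1],
    [0,-0.011,0,0,0,0,-1],
    [0,0,0,0,0,0,-1],
    [0,0,0,0,0,0,-1],
  ],
)

```text
clock: 12.45
tool_pos: [0.4768, -0.2608, 0.306]
tool_rot: [180.0, -0.2, 1.6]
wrist_force: [5.7, 0.5, 6.2]
gripper_width: 0.035
finger_force: 61.0
```

```bash
python3 track.py 16
python3 - <<'E'
from h import *
for c in("side","top"):
  manip.camera(c)
  for t in("grille","shoe"): print(c,t,[(np.round(d["position"],3),round(d["p"],2)) for d in manip.pinpoint(c,t)[:2]])
E
```

```text
clock 14.05 TCP [ 0.4768 -0.2608  0.306 ] n 15 rms 0.0013
centre y (rail axis) -0.2742 theta amp 0.0006 theta now 0.0003 thdot now 0.0028
[-0.256, -0.257, -0.255, -0.255, -0.254, -0.256, -0.254, -0.254, -0.255, -0.256, -0.256, -0.252, -0.254, -0.254, -0.255]
side grille [(array([ 0.685, -0.256,  0.057]), 0.79)]
side shoe [(array([ 0.682, -0.256,  0.079]), 0.62)]
top grille []
top shoe [(array([ 0.678, -0.254,  0.074]), 0.72)]
```

Emit:
send_rows(
  deltas=[
    [0,0,0,0,0,0,1],
    [0,0,0,0,0,0,1],
    [0,0,0,0,0,0,1],
    [0,0,0,0,0,0,1],
    [0,0,0,0,0,0,1],
    [0,0,0,0,0,0,1],
    [0,0,-0.15,0,0,0,1],
    [0,0,-0.4,0,0,0,1],
    [0,0,-0.7,0,0,0,1],
    [0,0,-0.9,0,0,0,1],
    [0,0,-0.9,0,0,0,1],
  ],
)

```text
clock: 15.45
tool_pos: [0.4763, -0.261, 0.4168]
tool_rot: [179.9, -0.3, 1.6]
wrist_force: [-0.3, 0.8, 0.9]
gripper_width: 0.0854
finger_force: 0.0
```

```bash
python3 track.py 20
python3 - <<'E'
from h import *
for c in("side","top"):
  im=manip.camera(c);cv2.imwrite(f"pics/{c}4.png",im[:,:,::-1])
  for t in("grille","shoe","handle","tub"): print(c,t,[(np.round(d["position"],3),round(d["p"],2)) for d in manip.pinpoint(c,t)[:2]])
E
```

```text
clock 17.45 TCP [ 0.4753 -0.2605  0.4133] n 18 rms 0.0015
centre y (rail axis) -0.2748 theta amp 0.0007 theta now -0.0005 thdot now 0.0025
[-0.255, -0.256, -0.258, -0.257, -0.254, -0.254, -0.257, -0.256, -0.254, -0.255, -0.255, -0.256, -0.254, -0.253, -0.255, -0.254, -0.256, -0.258]
side grille [(array([ 0.685, -0.256,  0.057]), 0.81)]
side shoe [(array([ 0.682, -0.257,  0.079]), 0.76)]
side handle [(array([ 0.476, -0.263,  0.296]), 0.68)]
side tub [(array([ 0.675, -0.001,  0.001]), 0.96), (array([ 0.685, -0.255,  0.056]), 0.69)]
top grille [(array([ 0.677, -0.253,  0.059]), 0.86)]
top shoe [(array([ 0.68 , -0.253,  0.072]), 0.89)]
top handle [(array([ 0.475, -0.26 ,  0.297]), 0.97)]
top tub [(array([ 0.678, -0.002,  0.003]), 0.69)]
```

View pics/side4.png

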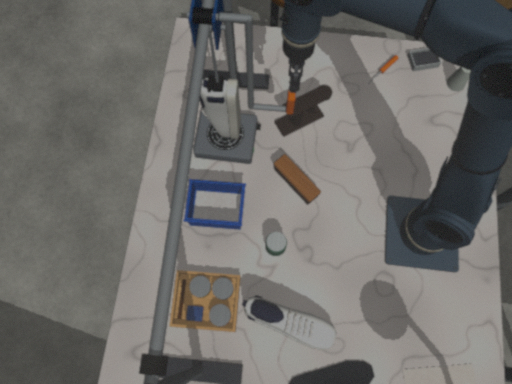

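The gripper is clear above the handle (about 293, 75). The toe is over the grille (225, 135), the tub hasn't moved, and the swing is under 0.001 rad. I'll wait out the five seconds.

Emit:
send_rows(
  deltas=[
    [0,0,0,0,0,0,1],
    [0,0,0,0,0,0,1],
    [0,0,0,0,0,0,1],
    [0,0,0,0,0,0,1],
    [0,0,0,0,0,0,1],
    [0,0,0,0,0,0,1],
    [0,0,0,0,0,0,1],
    [0,0,0,0,0,0,1],
    [0,0,0,0,0,0,1],
    [0,0,0,0,0,0,1],
    [0,0,0,0,0,0,1],
    [0,0,0,0,0,0,1],
  ],
)

```text
clock: 19.15
tool_pos: [0.4753, -0.2605, 0.4133]
tool_rot: [-180.0, -0.0, 1.6]
wrist_force: [-0.1, 0.2, 0.0]
gripper_width: 0.0852
finger_force: 0.0
```

```bash
python3 track.py 16 && python3 -c "
from plant import manip
print(manip.state()['clock'],manip.finish_job())"
```

```text
clock 20.75 TCP [ 0.4753 -0.2605  0.4133] n 16 rms 0.0012
centre y (rail axis) -0.2749 theta amp 0.0015 theta now 0.0015 thdot now -0.0021
[-0.257, -0.256, -0.253, -0.254, -0.256, -0.254, -0.255, -0.255, -0.258, -0.256, -0.257, -0.253, -0.255, -0.255, -0.254, -0.255]
the job is handed in; nothing more can be done
20.75 None
```

Job handed in at 20.75 s: the shoe hangs with its toe within about 3 mm of the grille hub, swing under 0.002 rad for over five seconds after the handle was let go, and the tub where it stood.

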